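Load the calorimeter with the vessel's lug on the mark

TASK

Take the vessel with the blue cap and band from the blue stand and stand it in the middle of the calorimeter's square aluminium load plate, under the raised clear dome, turned about its axis so that its orange lug points along the plate's yellow mark; then let go of it. Keep it upright, set it down gently without dropping it, do not bump the dome, and leave the other two vessels, the amber bottle and the jar where they are.

Things in the scene. Friction and masses are not known exactly. Their poses are not given: they have to be found in the camera images.
- blue_mid (a point): THE VESSEL TO LOAD, blue cap and band: pressure vessel on the stand, 0.45 to 0.8 kg. Heights from its foot: steel cylinder 56 mm dia to 88 mm, cap 64 mm dia to 105, plain round stem 22 mm dia to 155 (grip here), brass tip 12 mm dia to 165. One orange lug, 13 mm wide, juts from the cap to 44 mm from the axis. Point on the axis 80 mm above the foot; z up, x to the lug
- blue_lug (a point): outer end of the blue vessel's orange lug, 44 mm from the axis, 97.5 mm above the foot
- dark_mid (a point): vessel with black cap and band, to be left alone; same shape as the blue one; point on its axis 80 mm above the foot, x to its lug
- white_mid (a point): vessel with white cap and band, to be left alone; same shape as the blue one; point on its axis 80 mm above the foot, x to its lug
- stand: fixed blue slab, top 12 mm above the bench, 290 mm along its y; three vessels stand in a row along its y (at about -100, 0, 100 mm, x about 0) in any order; it reaches from 50 mm before the row to 115 mm behind it (x). Origin at bench height under the middle vessel place; x away from the robot, z up
- bottle_mid (a point): amber bottle 50 mm dia, 140 mm tall, standing on the stand behind the row (about 75 mm farther in the stand's x); point on its axis half-way up
- jar_mid (a point): white jar with green lid, 42 mm dia, 65 mm tall, standing on the machine's deck about 112 mm from the load plate's centre to the machine's -y side; point on its axis half-way up
- machine: fixed calorimeter: black deck 280 mm wide (y), 25 mm high, x -95 to +285 mm. Dark column 45 x 35 mm, 325 mm high, at x +135, y +105 carries the dome; white housing 75 mm high fills x +160 to +280. Origin at bench height under the load plate's centre; x away from the robot, z up. Its side towards the robot (-x) is open
- plate_centre (a point): centre of the top of the fixed square aluminium load plate (124 mm square, top 33 mm above the bench, a grey disc 68 mm dia painted in its middle); x points from the centre along the yellow mark, z up. The plate is turned differently each time
- plate_mark (a point): a point on the flat yellow mark on the plate's top, 44 mm from the plate's centre; the mark is a 14 mm wide stripe that runs radially from 27 to 62 mm
- dome_edge (a point): point of the raised dome's lower rim nearest the robot, 3 mm behind (+x of) the plate's axis, 288 mm above the bench; axes as the machine's. All of the dome lies behind it: a gripper pointing straight down over the plate would strike the dome, one leaning back 30 to 45 degrees towards the robot (machine's -x) passes
- dome: the raised clear dome, fixed: a solid disc 150 mm dia, 56 mm high, steel knob on top (to 66 mm); origin on the plate's axis at the height of its underside, dome centre 78 mm from it along x; axes as the machine's
There are look-alikes about, which are no part of the job. What is shaped like the part that bears blue_mid but pink or red is not meant.

How it is judged (in metres and radians):
At the end, for the whole second after the job is handed in: the blue vessel stands upright, at rest and released on the load plate, its axis within 12 mm of the plate's centre and its lug pointing along the yellow mark to within 0.16 rad (9 degrees) (horizontal distance between blue_mid and plate_centre below 0.012 m and z of blue_mid in the frame of plate_centre between 0.077 and 0.083 m and angle between blue_mid's own z axis and vertical below 0.06 rad and angle between the x axis of blue_mid and the x axis of plate_centre, either way round below 0.16 rad and x of blue_lug in the frame of plate_centre above 0.025 m and linear speed of blue below 0.02 m/s and contact force between the fingers and blue below 0.1 N); the robot touches nothing.
It fails at once if the black or white vessel is moved more than 20 mm or tipped (distance of any of dark_mid, white_mid from where it was at the start of the episode above 0.02 m or angle between any of dark_mid, white_mid's own z axis and vertical above 0.25 rad).
It fails at once if the bottle or jar is moved more than 20 mm or tipped (distance of any of bottle_mid, jar_mid from where it was at the start of the episode above 0.02 m or angle between any of bottle_mid, jar_mid's own z axis and vertical above 0.25 rad).
It fails at once if the dome is bumped with more than 6 N (contact force between anything else and dome above 6 N).
It fails at once if the blue vessel is tipped more than 0.5 rad (angle between blue_mid's own z axis and vertical above 0.5 rad).
It fails at once if the blue vessel is dropped on the plate (faster than 0.35 m/s within 30 mm of it) (linear speed of blue above 0.35 m/s and horizontal distance between blue_mid and plate_centre below 0.05 m and z of blue_mid in the frame of plate_centre below 0.11 m).
It also fails if it takes over 64 s, if anything falls off the work surface, if the arm or the gripper's body presses on something with over 40 N, if the wrist force passes 120 N, or if a joint passes its speed limit or range.

ROBOT

A 6-joint arm with a two-finger parallel gripper is mounted at the origin on the work surface. World frame = base frame: x ahead of the robot, y to its left, z up, the work surface at z = 0. Lengths are in m, angles in degrees, forces in N, time in s.
With the tool pointing down it reaches from about 0.275 to 0.725 m from the base axis. Payload 5.6 kg.
Tool frame: the origin (TCP) lies on the centre line of the jaws, within the pads' length; the fingertips stand 25 mm ahead of it and the grasp point (between the pads) lies 6 mm ahead of it; z points along the fingers, y is the line along which they close (so a half turn about z gives the same grasp; the last joint's range is limited). The gripper opens to 85 mm and grips with 20 to 120 N. Pads are 22 mm wide; open, the fingers measure 114 mm over their backs; the gripper's body (76 mm by 85 mm) begins 54 mm behind the grasp point. The pads swing forward as they close: fully open they stand 13 mm farther back than shut.
Start: joints at [-48.61, 14.616, 6.199, 0, -81.583, -16.306], TCP at [0.233, -0.498, 0.228] pointing down, gripper open.
Joint ranges: [-168.99, 168.99], [-69.2, 112.95], [-62.41, 85.93], [-164.36, 98.24], [-168.68, -3.75], [-174.98, 174.98]. Speed limits (degrees/s): [147.25, 147.25, 180, 180, 180, 180].

INTERFACE

Orientations are given as a 3x3 rotation matrix whose columns are the frame's x, y, z axes.
In Python, from rig import arm gives the robot as it stands. The module is installed in compiled form; this text tells all that it offers.
- The arm moves only by the tool play_rows, never from a script. Its argument "rows" is one flat list of numbers, 7 for each row, row after row: the shift along the tool's x, y, z in cm, then the turn, a rotation vector about the tool's x, y, z in rad, then the opening, from 0 (shut) to 1 (fully open). A call has 1 to 12 rows; each row shifts and turns the commanded pose from where the row before left it, along the tool's axes as they then stand; what a row does not reach is not made up. A row lasts 1/10 s, in which the tool goes at most 50 mm and 8.59 degrees, less where a joint would pass 70% of its speed; a pose out of reach is approached as far as the arm can. A call with a gripper value outside its range is refused whole. The fingers move at their own pace and stop on an object; "force" is the grip in N (left out, the last holds). Time passes only in rows, so rows that do not move let the fingers close. It gives the time, the measured TCP pose, the force, the opening and the grip force at its end, in the units of the state.
- arm.state(): the state, without advancing time (a new reading comes with each control period).
- arm.grab_frame(name): name is "scene" or "side" or "wrist"; returns a dict with "pixels" (384x512x3 uint8, red, green, blue), "range_z" (384x512 float32, m along the optical axis (not along the pixel's ray), 0 where there is no reading), "intrinsics" (3x3 intrinsics, pixels), "camera_from_world" (4x4, takes a point from world to camera coordinates). Camera axes: x right, y up, looking along -z (the intrinsics and any distortion apply to the point x, -y, -z); pixel columns grow to the right and rows downward; lengths in m; the calibration is good to about 2 mm. A picture is of the moment at which its call begins.
- arm.hand_in(): hands the job in; it is judged then, once.
The state is a dict: "time_s": time; "joints": joint angles; "qd": joint speeds; "joint_torque": joint torques, N m; "tool_pos": TCP position; "eef_rot": TCP orientation; "ft_force": force on the tool from outside, world axes, zero at the start; "torque": the same for the moment, N m; "width": finger opening in m; "gripper_force": force on a finger pad.
Only numpy, scipy, OpenCV 4.12 (cv2) and the standard library are available. Lean on these libraries where they do the work, as an engineer would, in place of code of your own. Each camera call takes 0.05 s, during which the arm holds its last target. There are 200 camera calls.

## Working session

There is one attempt and no reset: what is moved stays moved. The work goes in short steps, Python scripts to look and compute and a tool call to move; the robot and the scene stay as the last step left them, time stands still between calls to the robot, and variables do not carry over. Pictures are saved under pics/ and viewed, at most 10 in all, crops included, and the job is handed in when it is done.

Besides the shell and the picture viewer there is one more tool, called after "Emit:" as a command line: name --argument value ..., lists and objects as JSON in quotes. play_rows: Moves the arm, as the interface text tells. Its arguments: {"type":"object","properties":{"rows":{"type":"array","items":{"type":"number"}},"force":{"type":"number"}},"required":["rows"]}

```bash
mkdir -p pics; cat > h.py <<'E'
import numpy as np, cv2
from rig import arm
def grab(n):
    f=arm.grab_frame(n); return f
def cloud(f):
    K=np.array(f["intrinsics"]);T=np.linalg.inv(np.array(f["camera_from_world"]))
    z=f["range_z"];v,u=np.mgrid[0:z.shape[0],0:z.shape[1]]
    x=(u-K[0,2])/K[0,0]*z;y=(v-K[1,2])/K[1,1]*z
    P=np.stack([x,-y,-z],-1)
    return P@T[:3,:3].T+T[:3,3]
def save(f,n,s=1): cv2.imwrite(n,cv2.resize(f["pixels"][...,::-1],None,fx=s,fy=s))
E
python3 - <<'E'
from h import *
ims=[]
for n in("scene","side","wrist"):
    f=grab(n); np.savez(n+".npz",**f); ims.append(f["pixels"][...,::-1]); print(n,(f["range_z"]>0).mean(),np.linalg.inv(f["camera_from_world"])[:3,3])
cv2.imwrite("pics/a.png",cv2.resize(ims[0],(800,600)));cv2.imwrite("pics/b.png",cv2.resize(ims[1],(800,600)))
print(arm.state())
E
```

```text
scene 0.9958852132161459 [0.91146007 0.68098037 0.77775923]
side 0.9958038330078125 [ 0.24977581 -1.06889319  1.08089718]
wrist 0.9957987467447916 [ 0.17039675 -0.52788683  0.37379338]
{'time_s': 0.15, 'joints': array([-4.86087633e+01,  1.46442572e+01,  6.14802044e+00, -2.11910418e-02,
       -8.15835548e+01, -1.63078458e+01]), 'qd': array([ 0.02422966, -0.09687663,  0.20277635,  0.02314805,  0.05450945,
       -0.06409794]), 'joint_torque': array([ 8.84180827e-04, -3.86943305e+01,  2.38081473e+01,  5.36654994e+00,
       -4.54754438e-03,  1.37581407e-05]), 'tool_pos': array([ 0.23306611, -0.49775676,  0.22731255]), 'eef_rot': array([[-9.05714773e-01, -4.23887170e-01, -6.46313330e-04],
       [-4.23887661e-01,  9.05713860e-01,  1.28666984e-03],
       [ 3.99721023e-05,  1.43932013e-03, -9.99998963e-01]]), 'ft_force': array([-0.15938493,  0.10433561,  0.11707617]), 'torque': array([ 0.01792795,  0.00219386, -0.00484059]), 'gripper_force': 0.0, 'width': 0.08543498373193992}
```

View pics/a.png

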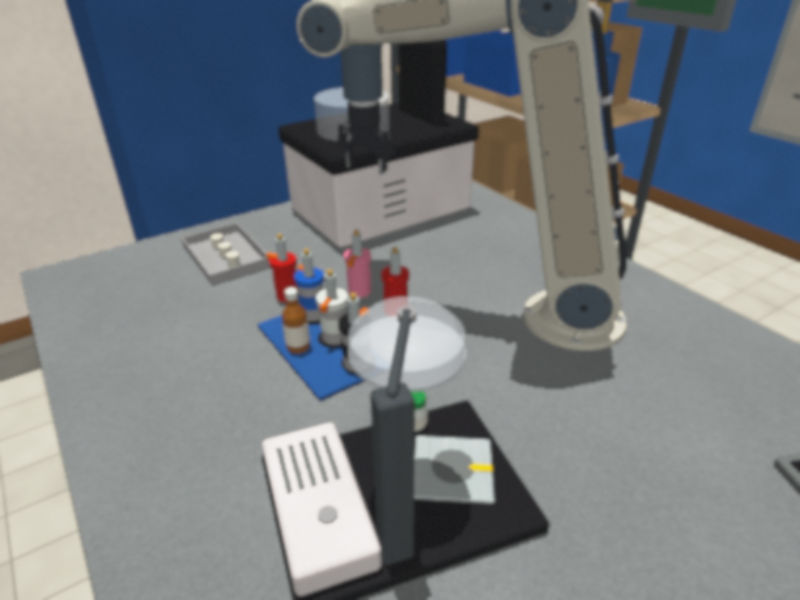

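View pics/b.png

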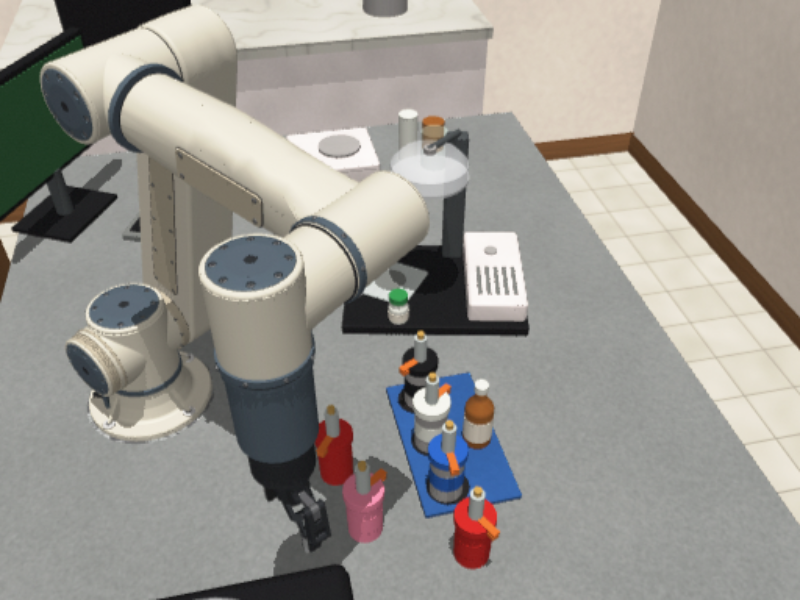

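```bash
cat > m.py <<'E'
from h import *
for n in("scene","side"):
    f=dict(np.load(n+".npz"));P=cloud(f);hsv=cv2.cvtColor(f["pixels"],cv2.COLOR_RGB2HSV).astype(int);H,S,V=hsv[...,0],hsv[...,1],hsv[...,2];z=P[...,2]
    print("==",n)
    on=(abs(P[...,0]-.5)<.6)&(abs(P[...,1])<.7)
    def comps(name,m,mn=8):
        k,l,st,c=cv2.connectedComponentsWithStats(m.astype(np.uint8))
        for i in range(1,k):
            if st[i,4]>=mn:
                q=P[l==i]; print(name,c[i].round(0),st[i,4],"med",np.median(q,0).round(4),"min",q.min(0).round(3),"max",q.max(0).round(3))
    comps("blueV",on&(abs(H-112)<12)&(S>120)&(z>.03)&(z<.2),20)
    comps("slab",on&(abs(H-112)<12)&(S>120)&(z<.02)&(z>.005),20)
    comps("orange",on&(H>5)&(H<16)&(S>170)&(V>150)&(z>.06)&(z<.2))
    comps("yellow",on&(H>20)&(H<35)&(S>130)&(z<.06)&(z>.02))
    comps("stem",on&(S<60)&(z>.122)&(z<.163)&(abs(P[...,1]-.0)<.6)&(P[...,0]>.3))
    comps("plate",on&(S<50)&(V>110)&(z<.037)&(z>.029),60)
    comps("bottle",on&(H>5)&(H<20)&(S>120)&(V<160)&(z>.05)&(z<.17),30)
    comps("green",on&(abs(H-65)<15)&(S>120)&(z>.05)&(z<.17),10)
    comps("red",on&((H<5)|(H>165))&(S>80)&(z>.05)&(z<.17),20)
f=dict(np.load("side.npz"));cv2.imwrite("pics/c.png",cv2.resize(f["pixels"][200:384,180:350,::-1],None,fx=3.2,fy=3.2,interpolation=cv2.INTER_CUBIC))
E
python3 m.py
```

```text
== scene
blueV [198. 178.] 145 med [ 0.4912 -0.3148  0.1192] min [ 0.453 -0.352  0.105] max [ 0.514 -0.297  0.124]
blueV [197. 194.] 59 med [ 0.4995 -0.3107  0.0619] min [ 0.484 -0.326  0.045] max [ 0.511 -0.303  0.076]
slab [200. 231.] 1220 med [ 0.5589 -0.1736  0.015 ] min [ 0.489 -0.366  0.006] max [ 0.602 -0.08   0.019]
orange [174. 164.] 10 med [ 0.5092 -0.4686  0.1104] min [ 0.501 -0.477  0.106] max [ 0.517 -0.459  0.112]
orange [207. 196.] 9 med [ 0.5109 -0.2038  0.1193] min [ 0.505 -0.209  0.116] max [ 0.515 -0.199  0.124]
yellow [308. 299.] 50 med [0.463  0.2295 0.0365] min [0.44  0.216 0.025] max [0.478 0.242 0.038]
stem [227. 154.] 61 med [ 0.3463 -0.3626  0.1436] min [ 0.331 -0.377  0.122] max [ 0.353 -0.355  0.163]
stem [179. 157.] 65 med [ 0.4968 -0.4429  0.1434] min [ 0.483 -0.46   0.123] max [ 0.505 -0.435  0.162]
stem [252. 166.] 72 med [ 0.3175 -0.2449  0.1452] min [ 0.301 -0.263  0.123] max [ 0.325 -0.238  0.16 ]
stem [197. 170.] 62 med [ 0.4848 -0.3241  0.1448] min [ 0.473 -0.334  0.122] max [ 0.494 -0.32   0.163]
stem [211. 184.] 77 med [ 0.4854 -0.2211  0.144 ] 
[... 3506 characters left out ...]
62 med [ 0.3682 -0.3538  0.1059] min [ 0.353 -0.367  0.096] max [ 0.379 -0.342  0.11 ]
green [255. 190.] 99 med [0.4907 0.0765 0.0882] min [0.473 0.059 0.077] max [0.509 0.098 0.095]
red [205. 277.] 70 med [ 0.2937 -0.2512  0.104 ] min [ 0.281 -0.27   0.092] max [ 0.302 -0.223  0.124]
red [217. 286.] 386 med [ 0.3214 -0.275   0.0954] min [ 0.285 -0.287  0.05 ] max [ 0.344 -0.225  0.112]
red [232. 321.] 589 med [ 0.3357 -0.3891  0.1022] min [ 0.309 -0.403  0.05 ] max [ 0.372 -0.343  0.11 ]
red [300. 339.] 498 med [ 0.4801 -0.4691  0.101 ] min [ 0.462 -0.484  0.05 ] max [ 0.517 -0.421  0.142]
red [313. 328.] 96 med [ 0.5155 -0.4526  0.1049] min [ 0.502 -0.472  0.094] max [ 0.525 -0.428  0.131]
```

View pics/c.png

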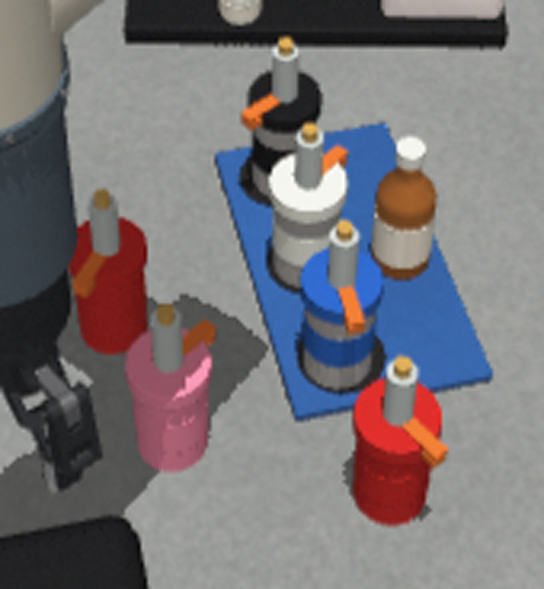

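The picture shows the blue vessel at crop (342,300), i.e. side pixel (287,290). The dark red (112,280), pink (168,390) and red (397,440) ones stand off the slab. Only the blue-capped one, on the stand at the end of the row, fits. Its axis measures about (0.482, -0.333), and its lug points about -y. I'll start moving and refine the plate at the same time.

Emit:
play_rows --rows '[-4.2, 0.63, -0.43, 0, 0, 0, 1, -4.2, 0.63, -0.43, 0, 0, 0, 1, -4.2, 0.63, -0.43, 0, 0, 0, 1, -4.2, 0.63, -0.43, 0, 0, 0, 1, -4.2, 0.63, -0.43, 0, 0, 0, 1, -4.2, 0.63, -0.43, 0, 0, 0, 1, -4.4, 0.63, -0.43, 0, 0, 0, 1, 0, 0, 0, 0, 0, -0.142, 1, 0, 0, 0, 0, 0, -0.142, 1, 0, 0, 0, 0, 0, -0.142, 1, 0, 0, 0, 0, 0, -0.142, 1, 0, 0, 0, 0, 0, -0.142, 1]' --force 40

```text
time_s: 1.35
tool_pos: [0.4825, -0.3325, 0.2576]
eef_rot: [[-0.405, -0.914, -0.001], [-0.914, 0.405, 0.001], [-0.0, 0.001, -1.0]]
ft_force: [0.3, 0.2, 0.2]
width: 0.0854
gripper_force: 0.0
```

Emit:
play_rows --rows '[0, 0, 0, 0, 0, -0.142, 1, 0, 0, 0, 0, 0, -0.142, 1, 0, 0, 0, 0, 0, -0.142, 1, 0, 0, 0, 0, 0, -0.142, 1, 0, 0, 0, 0, 0, -0.142, 1, 0, 0, 0, 0, 0, -0.142, 1, 0, 0, 0, 0, 0, -0.142, 1, 0, 0, 0, 0, 0, -0.142, 1, 0, 0, 0, 0, 0, -0.142, 1, 0, 0, 0, 0, 0, -0.142, 1, 0, 0, 0, 0, 0, 0, 1, 0, 0, 0, 0, 0, 0, 1]'

```text
time_s: 2.55
tool_pos: [0.4825, -0.3326, 0.2578]
eef_rot: [[0.838, -0.546, -0.0], [-0.546, -0.838, 0.0], [-0.001, 0.0, -1.0]]
ft_force: [0.4, 0.2, -0.2]
width: 0.0855
gripper_force: 0.0
```

```bash
cat >> h.py <<'E'
def onplane(f,uv,h):
    K=np.array(f["intrinsics"]);T=np.linalg.inv(np.array(f["camera_from_world"]));uv=np.atleast_2d(uv).astype(float)
    d=np.c_[(uv[:,0]-K[0,2])/K[0,0],-(uv[:,1]-K[1,2])/K[1,1],-np.ones(len(uv))]@T[:3,:3].T
    return T[:3,3]+d*((h-T[2,3])/d[:,2])[:,None]
def delta(p):  # world target TCP -> tool shift cm
    s=arm.state();return (s["eef_rot"].T@(np.array(p)-s["tool_pos"])*100).round(2)
E
python3 - <<'E'
from h import *
s=arm.state();print(s["time_s"],s["joints"].round(1),s["tool_pos"].round(4),s["eef_rot"].round(3))
for n in("scene",):
    f=grab(n);P=cloud(f);hsv=cv2.cvtColor(f["pixels"],cv2.COLOR_RGB2HSV).astype(int);H,S,V=hsv[...,0],hsv[...,1],hsv[...,2];z=P[...,2]
    reg=(P[...,0]>.38)&(P[...,0]<.62)&(P[...,1]>.1)&(P[...,1]<.33)&(z<.045)
    ye=reg&(H>20)&(H<35)&(S>110); m=reg&((V>120)|ye)
    k,l,st,c=cv2.connectedComponentsWithStats(m.astype(np.uint8));m=l==1+np.argmax(st[1:,4])
    q=onplane(f,np.argwhere(m)[:,::-1],.033)[:,:2]
    r=cv2.minAreaRect((q*1000).astype(np.float32));print("plate",r,m.sum());print(cv2.boxPoints(r))
    y=onplane(f,np.argwhere(ye)[:,::-1],.033)[:,:2];print("yellow",y.mean(0),cv2.minAreaRect((y*1000).astype(np.float32)),len(y))
    cv2.imwrite("pics/d.png",cv2.resize(f["pixels"][230:360,230:370,::-1],None,fx=4,fy=4,interpolation=cv2.INTER_CUBIC))
f=grab("wrist");np.savez("w1.npz",**f);save(f,"pics/e.png",1.5)
P=cloud(f);hsv=cv2.cvtColor(f["pixels"],cv2.COLOR_RGB2HSV).astype(int);H,S,V=hsv[...,0],hsv[...,1],hsv[...,2];z=P[...,2]
near=np.hypot(P[...,0]-.482,P[...,1]+.333)<.055
o=near&(H>3)&(H<18)&(S>150)&(z>.1);print("lug",o.sum(),np.median(P[o],0),P[o].min(0),P[o].max(0))
b=near&(abs(H-112)<12)&(S>120)&(z>.1)
uv=np.argwhere(b)[:,::-1].astype(np.float32); q=onplane(f,uv,.117)[:,:2];print("cap",cv2.minEnclosingCircle((q*1000).astype(np.float32)))
q=onplane(f,np.argwhere(o)[:,::-1],.114)[:,:2];print("lugplane",q.mean(0),q.min(0),q.max(0),cv2.minAreaRect((q*1000).astype(np.float32)))
E
```

```text
2.55 [-19.3  18.5  15.8  -0.  -87.3  76.2] [ 0.4825 -0.3326  0.2578] [[ 0.838 -0.546 -0.   ]
 [-0.546 -0.838  0.   ]
 [-0.001  0.    -1.   ]]
plate ((496.665771484375, 200.49981689453125), (129.16555786132812, 129.23690795898438), 51.90626525878906) 1404
[[405.96655 189.53934]
 [507.6763  109.80667]
 [587.365   211.4603 ]
 [485.65524 291.19296]]
yellow [0.45890292 0.22727225] ((460.4087829589844, 227.1409912109375), (12.54187297821045, 39.878787994384766), 56.23358917236328) 67
lug 480 [ 0.48438306 -0.35808342  0.11977751] [ 0.46031797 -0.37569536  0.11163585] [ 0.49000375 -0.32740607  0.33763691]
cap ((485.4800720214844, -331.4244079589844), 32.30952072143555)
lugplane [ 0.4695437  -0.35223389] [ 0.2890865 -0.3757726] [ 0.49017956 -0.26343731] ((388.44683837890625, -332.4954833984375), (83.67017364501953, 218.8811492919922), 71.7363052368164)
```

View pics/d.png

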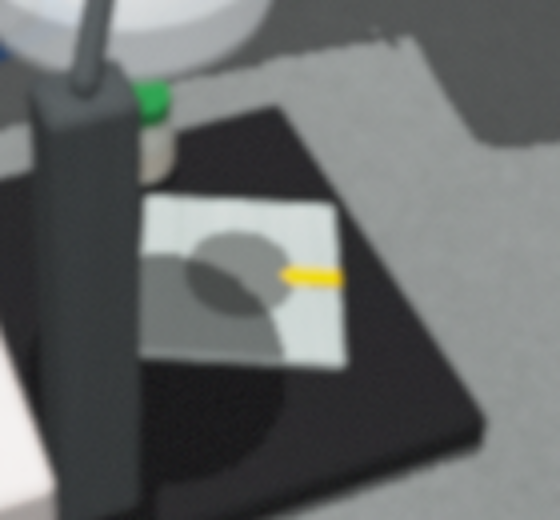

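View pics/e.png

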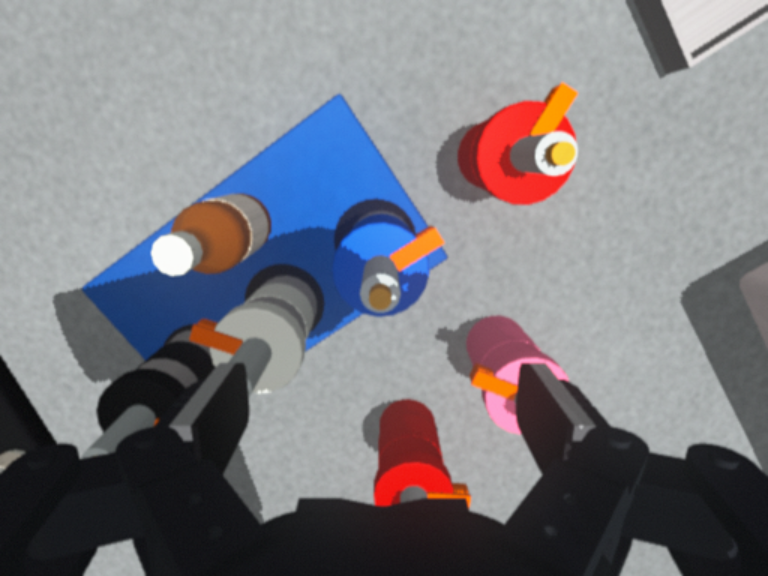

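```bash
cat >> h.py <<'E'
def lug(f,c,h,r=.056):
    """lug direction from top-face pixels near axis c, cap top at h"""
    P=cloud(f);hsv=cv2.cvtColor(f["pixels"],cv2.COLOR_RGB2HSV).astype(int);H,S=hsv[...,0],hsv[...,1]
    d=np.hypot(P[...,0]-c[0],P[...,1]-c[1])
    o=(d<r)&(H>3)&(H<18)&(S>140)&(abs(P[...,2]-h)<.012)
    k,l,st,cc=cv2.connectedComponentsWithStats(o.astype(np.uint8));o=l==1+np.argmax(st[1:,4])
    q=onplane(f,np.argwhere(o)[:,::-1],h)[:,:2]; 
    e=q.mean(0)-c; return q.mean(0),np.degrees(np.arctan2(e[1],e[0])),np.linalg.norm(e),cv2.minAreaRect((q*1000).astype(np.float32)),o.sum()
E
python3 - <<'E'
from h import *
f=dict(np.load("w1.npz"))
print("tip",onplane(f,[[253.3,197.3]],.177))
for c in([.482,-.333],[.4845,-.332]): print(lug(f,np.array(c),.119-.003))
g=dict(np.load("side.npz"));print(lug(g,np.array([.482,-.333]),.116))
s=dict(np.load("scene.npz"));print("disc",onplane(s,[[290,298.2]],.033))
P=cloud(f)
hsv=cv2.cvtColor(f["pixels"],cv2.COLOR_RGB2HSV).astype(int)
m=(np.hypot(P[...,0]-.483,P[...,1]+.333)<.02)&(P[...,2]>.168)&(P[...,2]<.185);print("tipcloud",m.sum(),P[m].mean(0))
E
```

```text
tip [[ 0.4847072  -0.33231951  0.177     ]]
(array([ 0.48347861, -0.35959607]), np.float64(-86.81791738980144), np.float64(0.026637140301443648), ((484.0771789550781, -358.6453552246094), (34.34410858154297, 13.591127395629883), 89.86143493652344), np.int64(429))
(array([ 0.48347861, -0.35959607]), np.float64(-92.11967621077278), np.float64(0.027614965921785365), ((484.0771789550781, -358.6453552246094), (34.34410858154297, 13.591127395629883), 89.86143493652344), np.int64(429))
(array([ 0.48264501, -0.36314919]), np.float64(-88.77440840866261), np.float64(0.03015609126487695), ((483.309814453125, -362.07232666015625), (39.82790756225586, 13.314605712890625), 84.34709167480469), np.int64(70))
disc [[0.49639142 0.20010534 0.033     ]]
tipcloud 324 [ 0.48464287 -0.33202762  0.17402919]
```

Emit:
play_rows --rows '[0, 0, 0, 0, 0, -0.117, 1, 0, 0, 0, 0, 0, -0.117, 1, 0, 0, 0, 0, 0, -0.117, 1, 0, 0, 0, 0, 0, 0, 1]'

```text
time_s: 3.05
tool_pos: [0.4826, -0.3327, 0.258]
eef_rot: [[0.975, -0.222, -0.0], [-0.222, -0.975, 0.0], [-0.0, -0.0, -1.0]]
ft_force: [0.5, -0.5, -0.1]
width: 0.0853
gripper_force: 0.0
```

Emit:
play_rows --rows '[0.14, 0, 2.5, 0, 0, 0, 1, 0, 0, 2.5, 0, 0, 0, 1, 0, 0, 2.5, 0, 0, 0, 1, 0, 0, 1.7, 0, 0, 0, 1, 0, 0, 1.0, 0, 0, 0, 1, 0, 0, 0, 0, 0, 0, 1, 0, 0, 0, 0, 0, 0, 0, 0, 0, 0, 0, 0, 0, 0, 0, 0, 0, 0, 0, 0, 0, 0, 0, 0, 0, 0, 0, 0, 0, 0, 0, 0, 0, 0, 0, 0, 0, 0, 0, 0, 0, 0]' --force 40

```text
time_s: 4.25
tool_pos: [0.4843, -0.333, 0.1568]
eef_rot: [[0.975, -0.221, 0.001], [-0.221, -0.975, -0.0], [0.001, 0.0, -1.0]]
ft_force: [-0.5, 1.6, 3.3]
width: 0.0194
gripper_force: 39.0
```

Emit:
play_rows --rows '[0, 0, -0.5, 0, 0, 0, 0, 0, 0, -0.5, 0, 0, 0, 0, 0, 0, 0, 0, 0, 0.1, 0, 0, 0, 0, 0, 0, 0.14, 0, 0, 0, 0, 0, 0, 0.14, 0, 0, 0, 0, 0, 0, 0.14, 0, 0, 0, 0, 0, 0, 0.14, 0, 0, 0, 0, 0, 0, 0.14, 0, 0, 0, 0, 0, 0, 0.14, 0, 0, 0, 0, 0, 0, 0.14, 0, 0, 0, 0, 0, 0, 0.14, 0, 0, 0, 0, 0, 0, 0.14, 0]' --force 60

```text
time_s: 5.45
tool_pos: [0.4831, -0.3325, 0.1648]
eef_rot: [[-0.018, -1.0, -0.003], [-1.0, 0.018, 0.002], [-0.002, 0.003, -1.0]]
ft_force: [-1.0, 0.2, -7.3]
width: 0.0185
gripper_force: 58.9
```

Emit:
play_rows --rows '[0, 0, 0, 0, 0, 0.14, 0, 0, 0, 0, 0, 0, 0.14, 0, 0, 0, 0, 0, 0, 0.14, 0, 0, 0, 0, 0, 0, 0.14, 0, 0, 0, 0, 0, 0, 0.14, 0, 0, 0, 0, 0, 0, 0.14, 0, 0, 0, 0, 0, 0, 0.14, 0, 0, 0, 0, 0, 0, 0.14, 0, 0, 0, 0, 0, 0, 0.14, 0, 0, 0, 0, 0, 0, 0.14, 0, 0, 0, 0, 0, 0, 0.14, 0, 0, 0, 0, 0, 0, 0.14, 0]'

```text
time_s: 6.65
tool_pos: [0.4831, -0.3325, 0.1648]
eef_rot: [[-0.992, 0.127, -0.003], [0.127, 0.992, 0.002], [0.003, 0.001, -1.0]]
ft_force: [-0.4, 0.0, -7.8]
width: 0.0183
gripper_force: 58.9
```

```bash
python3 -c "
from h import *
s=arm.state();print(s['time_s'],s['joints'].round(1),s['tool_pos'].round(4),s['eef_rot'].round(3),s['width'])"
```

```text
6.65 [-19.3  20.3   4.9  -0.  -74.8 -78. ] [ 0.4831 -0.3325  0.1648] [[-0.992  0.127 -0.003]
 [ 0.127  0.992  0.002]
 [ 0.003  0.001 -1.   ]] 0.018285165276029313
```

Emit:
play_rows --rows '[0, 0, 0, 0, 0, 0.11, 0, 0, 0, 0, 0, 0, 0.1, 0, 0, 0, 0, 0, 0, 0, 0, 0, 0, 0.3, 0, 0, 0, 0, 0, 0, 0.3, 0, 0, 0, 0, 0, 0, 0.2, 0, 0, 0, 0, 0, 0, 0.1, 0, 0, 0, 0, 0, 0, 0, 0, 0, 0, 0, 0, 0, 0, 0, 0, 0, 0, 0]'

```text
invalid input at $.rows: expected a multiple of 7 numbers
```

Emit:
play_rows --rows '[0, 0, 0, 0, 0, 0.11, 0, 0, 0, 0, 0, 0, 0.1, 0, 0, 0, 0, 0, 0, 0, 0, 0, 0, 0.3, 0, 0, 0, 0, 0, 0, 0.3, 0, 0, 0, 0, 0, 0, 0.2, 0, 0, 0, 0, 0, 0, 0.1, 0, 0, 0, 0, 0, 0, 0, 0, 0, 0, 0, 0, 0, 0, 0, 0, 0, 0]'

```text
time_s: 7.55
tool_pos: [0.4839, -0.333, 0.157]
eef_rot: [[-0.946, 0.325, -0.0], [0.325, 0.946, 0.0], [0.0, 0.0, -1.0]]
ft_force: [-0.1, -0.0, -7.8]
width: 0.0186
gripper_force: 58.9
```

Emit:
play_rows --rows '[0, 0, 0.1, 0, 0, 0, 0, 0, 0, 0.1, 0, 0, 0, 0, 0, 0, 0, 0, 0, 0, 0, 0, 0, 0, 0, 0, 0, 0]'

```text
time_s: 7.95
tool_pos: [0.4845, -0.3337, 0.1568]
eef_rot: [[-0.946, 0.325, 0.002], [0.325, 0.946, -0.002], [-0.003, -0.001, -1.0]]
ft_force: [-1.3, -0.2, 5.4]
width: 0.0186
gripper_force: 60.2
```

Emit:
play_rows --rows '[0, 0, 0, 0, 0, 0, 0.6, 0, 0, 0, 0, 0, 0, 0.6, 0, 0, 0, 0, 0, 0, 0.6, 0, 0, -2.5, 0, 0, 0, 0.6, 0, 0, -4, 0, 0, 0, 0.6, 0, 0, -4, 0, 0, 0, 0.6, 0, 0, 0, 0, -0.13, 0, 0.6, 0, 0, 0, 0, -0.13, 0, 0.6, 0, 0, 0, 0, -0.13, 0, 0.6, 0, 0, 0, 0, -0.13, 0, 0.6, 0, 0, 0, 0, -0.14, 0, 0.6, 0, 0, 0, 0, 0, 0, 0.6]'

```text
time_s: 9.15
tool_pos: [0.4774, -0.3303, 0.2528]
eef_rot: [[-0.75, 0.326, 0.575], [0.261, 0.945, -0.196], [-0.607, 0.003, -0.795]]
ft_force: [0.2, 0.7, -0.5]
width: 0.0515
gripper_force: 0.0
```

```bash
python3 - <<'E'
from h import *
s=arm.state();print(s['time_s'],s['joints'].round(1),s['tool_pos'].round(4),s['eef_rot'].round(3))
f=grab("side");P=cloud(f);S=cv2.cvtColor(f["pixels"],cv2.COLOR_RGB2HSV)[...,1]
m=(np.hypot(P[...,0]-.484,P[...,1]+.333)<.025)&(P[...,2]>.125)&(P[...,2]<.163)&(S<60)
c=np.median(P[m],0)[:2];print("side stem axis",m.sum(),c+np.array([.3,.95])*.0095)
try: print("side lug",lug(f,np.array([.483,-.333]),.117))
except Exception as e: print(e)
f=grab("scene");P=cloud(f);S=cv2.cvtColor(f["pixels"],cv2.COLOR_RGB2HSV)[...,1]
m=(np.hypot(P[...,0]-.484,P[...,1]+.333)<.025)&(P[...,2]>.125)&(P[...,2]<.163)&(S<60)
print("scene stem axis",m.sum(),np.median(P[m],0)[:2]-np.array([.395,.92])*.0095)
try: print("scene lug",lug(f,np.array([.483,-.333]),.117))
except Exception as e: print(e)
z=s['eef_rot'][:,2]
for b in(.06,0): print(delta(np.array([.484,-.333,.150])-(.006+b)*z))
E
```

```text
9.15 [-19.5  -4.7 -22.4  -0.7 -34.9 -89.1] [ 0.4774 -0.3303  0.2528] [[-0.75   0.326  0.575]
 [ 0.261  0.945 -0.196]
 [-0.607  0.003 -0.795]]
side stem axis 88 [ 0.48517345 -0.33577771]
side lug (array([ 0.48365091, -0.29696712]), np.float64(88.9651039403793), np.float64(0.03603875880302831), ((483.6509094238281, -296.96710205078125), (3.2178328037261963, 0.0), -104.56143951416016), np.int64(2))
scene stem axis 58 [ 0.48505409 -0.33535929]
scene lug (array([ 0.48818412, -0.30274178]), np.float64(80.27795446536255), np.float64(0.030699104467217724), ((487.04205322265625, -304.5765075683594), (40.334381103515625, 8.47758674621582), 73.3191909790039), np.int64(17))
[6.57 0.01 2.15]
[6.61 0.02 8.15]
```

Emit:
play_rows --rows '[2.2, -0.02, 0.7, 0, 0, 0, 0.6, 2.2, -0.02, 0.7, 0, 0, 0, 0.6, 2.15, -0.02, 0.75, 0, 0, 0, 0.6, 0, 0, 2, 0, 0, 0, 0.6, 0, 0, 2, 0, 0, 0, 0.6, 0, 0, 1.3, 0, 0, 0, 0.6, 0, 0, 0.7, 0, 0, 0, 0.6, 0, 0, 0, 0, 0, 0, 0.6]'

```text
time_s: 10.05
tool_pos: [0.4835, -0.3334, 0.1555]
eef_rot: [[-0.748, 0.325, 0.579], [0.257, 0.946, -0.199], [-0.613, -0.0, -0.79]]
ft_force: [0.2, -0.4, 0.1]
width: 0.0513
gripper_force: 0.0
```

```bash
python3 - <<'E'
from h import *
s=arm.state();print(s['time_s'],s['joints'].round(1),s['tool_pos'].round(4),s['ft_force'].round(1))
z=s['eef_rot'][:,2];print(s['eef_rot'].round(3),delta(np.array([.4845,-.334,.150])-.006*z))
f=grab("side");save({"pixels":f["pixels"][190:384,150:380]},"pics/f.png",2.5)
E
```

```text
10.05 [-19.6   1.3 -32.3  -1.2 -18.6 -88.4] [ 0.4835 -0.3334  0.1555] [ 0.2 -0.4  0.1]
[[-0.748  0.325  0.579]
 [ 0.257  0.946 -0.199]
 [-0.613 -0.    -0.79 ]] [ 0.25 -0.02 -0.09]
```

View pics/f.png

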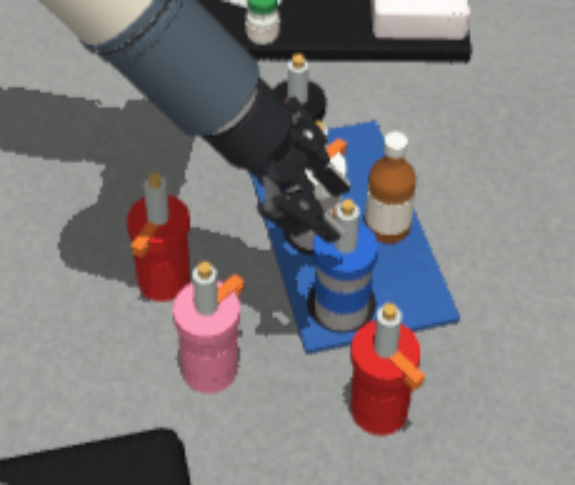

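The fingers straddle the blue stem at crop (347,215), and the neighbours are clear. Closing now.

Emit:
play_rows --rows '[0.2, 0, 0, 0, 0, 0, 0.6, 0, 0, 0, 0, 0, 0, 0, 0, 0, 0, 0, 0, 0, 0, 0, 0, 0, 0, 0, 0, 0, 0, 0, 0, 0, 0, 0, 0, 0, 0, 0, 0, 0, 0, 0, 0, 0, 0, 0, 0, 0, 0]' --force 90

```text
time_s: 10.8
tool_pos: [0.4811, -0.3328, 0.1556]
eef_rot: [[-0.746, 0.325, 0.581], [0.256, 0.946, -0.2], [-0.615, -0.0, -0.789]]
ft_force: [-4.3, 1.5, 4.8]
width: 0.0133
gripper_force: 87.7
```

```bash
python3 - <<'E'
from h import *
f=grab("side");a=cv2.resize(f["pixels"][230:310,230:330,::-1],None,fx=4,fy=4)
g=grab("wrist");b=cv2.resize(g["pixels"][...,::-1],(427,320))
cv2.imwrite("pics/g.png",np.hstack([a,b]))
s=arm.state();print(s['width'],s['gripper_force'],s['ft_force'],s['tool_pos'])
P=cloud(f);hsv=cv2.cvtColor(f["pixels"],cv2.COLOR_RGB2HSV).astype(int)
b=(abs(hsv[...,0]-112)<12)&(hsv[...,1]>120)&(P[...,2]>.03)&(P[...,2]<.14)&(np.hypot(P[...,0]-.484,P[...,1]+.333)<.06)
print(P[b].min(0),P[b].max(0))
m=(np.hypot(P[...,0]-.484,P[...,1]+.333)<.03)&(P[...,2]>.165)&(hsv[...,0]>8)&(hsv[...,0]<28)&(hsv[...,1]>80);print("brass",m.sum(),np.median(P[m],0))
E
```

```text
0.013898190534274402 87.69794940948486 [-3.75159779  2.0700313   5.72012468] [ 0.48108907 -0.33282257  0.15567419]
[ 0.45445122 -0.3694854   0.04124458] [ 0.51835455 -0.3098806   0.13700474]
brass 25 [ 0.48597711 -0.33739425  0.17559283]
```

View pics/g.png

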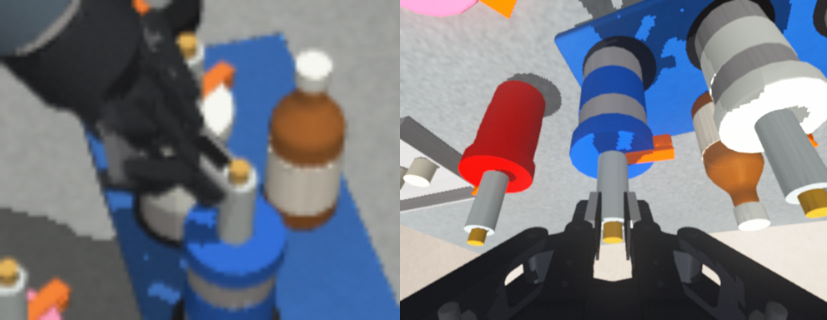

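The side crop shows the fingertips catching only the near part of the stem at (225,190), and the width of 14 mm against 22 mm agrees. I'll open, advance about 8 mm and grip again.

Emit:
play_rows --rows '[0, 0, 0, 0, 0, 0, 0.6, 0, 0, 0, 0, 0, 0, 0.6, 0, 0, 0, 0, 0, 0, 0.6, -0.3, 0, 0.25, 0, 0, 0, 0.6, -0.33, 0, 0.25, 0, 0, 0, 0.6, 0, 0, 0, 0, 0, 0, 0.6]' --force 60

```text
time_s: 11.5
tool_pos: [0.4888, -0.3353, 0.1542]
eef_rot: [[-0.747, 0.325, 0.58], [0.257, 0.946, -0.199], [-0.613, -0.0, -0.79]]
ft_force: [0.6, -0.0, 0.6]
width: 0.0512
gripper_force: 0.0
```

```bash
python3 - <<'E'
from h import *
s=arm.state();print(s['tool_pos'],s['ft_force'].round(1),(s['tool_pos']+.006*s['eef_rot'][:,2]).round(4))
f=grab("wrist");P=cloud(f);hsv=cv2.cvtColor(f["pixels"],cv2.COLOR_RGB2HSV).astype(int)
d=np.hypot(P[...,0]-.486,P[...,1]+.333)
for lo in(.12,.13,.14,.15,.16):
    m=(d<.025)&(P[...,2]>lo)&(P[...,2]<lo+.01);q=P[m]; 
    if len(q)>10: print(lo,len(q),np.median(q,0).round(4),"y/x range",np.percentile(q[:,:2],[2,98],axis=0).round(3).tolist())
m=(d<.03)&(P[...,2]>.165)&(P[...,2]<.185)&(hsv[...,0]>8)&(hsv[...,0]<30)&(hsv[...,1]>100);print("brass",m.sum(),np.median(P[m],0),P[m].max(0))
q=onplane(f,np.argwhere((abs(hsv[...,0]-112)<12)&(hsv[...,1]>120)&(d<.05)&(abs(P[...,2]-.109)<.008))[:,::-1],.109);print(q.min(0),q.max(0))
E
```

```text
[ 0.48881777 -0.33527762  0.1542247 ] [ 0.6 -0.   0.6] [ 0.4923 -0.3365  0.1495]
0.12 677 [ 0.4781 -0.3285  0.1237] y/x range [[0.475, -0.343], [0.493, -0.31]]
0.13 585 [ 0.4771 -0.3309  0.135 ] y/x range [[0.475, -0.343], [0.487, -0.324]]
0.14 676 [ 0.4771 -0.331   0.1451] y/x range [[0.475, -0.343], [0.486, -0.324]]
0.15 754 [ 0.4771 -0.3308  0.1553] y/x range [[0.475, -0.343], [0.487, -0.323]]
0.16 1129 [ 0.4793 -0.3309  0.1665] y/x range [[0.475, -0.344], [0.495, -0.309]]
brass 622 [ 0.48208981 -0.33297908  0.17493362] [ 0.49220271 -0.32813408  0.17834887]
[ 0.44922858 -0.36469911  0.109     ] [ 0.52008468 -0.30238252  0.109     ]
```

Emit:
play_rows --rows '[0, 0, 0, 0, 0, 0, 0, 0, 0, 0, 0, 0, 0, 0, 0, 0, 0, 0, 0, 0, 0, 0, 0, 0, 0, 0, 0, 0, 0, 0, 0, 0, 0, 0, 0, 0, 0, 0, 0, 0, 0, 0]' --force 60

```text
time_s: 12.15
tool_pos: [0.4882, -0.3352, 0.1545]
eef_rot: [[-0.747, 0.325, 0.58], [0.257, 0.946, -0.2], [-0.613, -0.0, -0.79]]
ft_force: [-1.6, -0.1, 1.7]
width: 0.0191
gripper_force: 58.6
```

Emit:
play_rows --rows '[-0.6, 0, -0.8, 0, 0, 0, 0, -0.6, 0, -0.8, 0, 0, 0, 0, 0, 0, 0, 0, 0, 0, 0, 0, 0, 0, 0, 0, 0, 0]' --force 80

```text
time_s: 12.55
tool_pos: [0.4875, -0.3347, 0.1738]
eef_rot: [[-0.747, 0.325, 0.579], [0.257, 0.946, -0.199], [-0.612, 0.0, -0.791]]
ft_force: [-0.2, -0.2, -8.3]
width: 0.0184
gripper_force: 78.5
```

Emit:
play_rows --rows '[-1.8, 0, -2.4, 0, 0, 0, 0, -1.8, 0, -2.4, 0, 0, 0, 0, -1.8, 0, -2.4, 0, 0, 0, 0, -1.8, 0, -2.4, 0, 0, 0, 0, -1.8, 0, -2.4, 0, 0, 0, 0, -1.8, 0, -2.4, 0, 0, 0, 0, 0, 0, 0, 0, 0, 0, 0]'

```text
time_s: 13.25
tool_pos: [0.4863, -0.335, 0.3597]
eef_rot: [[-0.743, 0.325, 0.586], [0.254, 0.946, -0.203], [-0.62, -0.002, -0.785]]
ft_force: [1.4, 0.7, -5.9]
width: 0.0181
gripper_force: 79.9
```

```bash
python3 - <<'E'
from h import *
s=arm.state();print(s['time_s'],s['joints'].round(1),s['tool_pos'].round(4),s['eef_rot'].round(3),s['ft_force'].round(1),s['width'])
f=grab("side");save(f,"pics/h.png",1.5)
E
```

```text
13.25 [-19.6  -6.2  -8.8  -0.4 -49.1 -89.2] [ 0.4863 -0.335   0.3597] [[-0.743  0.325  0.586]
 [ 0.254  0.946 -0.203]
 [-0.62  -0.002 -0.785]] [ 1.4  0.7 -5.9] 0.01807111656736896
```

View pics/h.png

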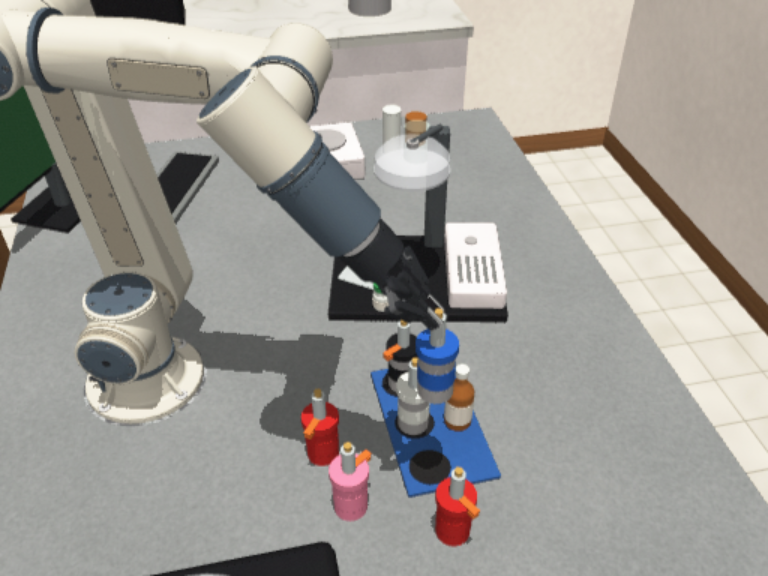

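The vessel is lifted and hangs upright at (437,360), with the others in place. Next I retract, then sweep around at height.

Emit:
play_rows --rows '[1.0, 0, -0.8, 0, 0, 0, 0, 2.0, 0, -1.55, 0, 0, 0, 0, 2.0, 0, -1.55, 0, 0, 0, 0, 2.0, 0, -1.55, 0, 0, 0, 0, 2.0, 0, -1.55, 0, 0, 0, 0, 1.8, 0, -1.4, 0, 0, 0, 0, 1.0, 0, -0.8, 0, 0, 0, 0, 0, 0, 0, 0, 0, 0, 0]'

```text
time_s: 14.1
tool_pos: [0.3417, -0.2846, 0.353]
eef_rot: [[-0.748, 0.325, 0.579], [0.258, 0.946, -0.199], [-0.612, 0.001, -0.791]]
ft_force: [-0.2, 0.1, -7.5]
width: 0.0179
gripper_force: 80.2
```

Emit:
play_rows --rows '[-0.5, 1.78, 0.39, -0.0262, 0, -0.0331, 0, -0.5, 1.78, 0.39, -0.0262, 0, -0.0331, 0, -0.5, 1.78, 0.39, -0.0262, 0, -0.0331, 0, -0.5, 1.78, 0.39, -0.0262, 0, -0.0331, 0, -0.5, 1.78, 0.39, -0.0262, 0, -0.0331, 0, -0.5, 1.78, 0.39, -0.0262, 0, -0.0331, 0, -0.5, 1.78, 0.39, -0.0262, 0, -0.0331, 0, -0.5, 1.78, 0.39, -0.0262, 0, -0.0331, 0, -0.5, 1.78, 0.39, -0.0262, 0, -0.0331, 0, -0.5, 1.78, 0.39, -0.0262, 0, -0.0331, 0, -0.5, 1.78, 0.39, -0.0262, 0, -0.0331, 0, -0.5, 1.78, 0.39, -0.0262, 0, -0.0331, 0]'

```text
time_s: 15.3
tool_pos: [0.4399, -0.0815, 0.3533]
eef_rot: [[-0.779, -0.176, 0.602], [-0.136, 0.984, 0.112], [-0.612, 0.005, -0.791]]
ft_force: [-0.6, 0.2, -6.5]
width: 0.0182
gripper_force: 79.9
```

```bash
python3 - <<'E'
from h import *
s=arm.state();print(s['time_s'],s['joints'].round(1),s['tool_pos'].round(4),s['eef_rot'].round(3),s['ft_force'].round(1),s['width'])
E
```

```text
15.3 [  8.7 -22.8 -20.3  -1.4 -54.8 -88.3] [ 0.4399 -0.0815  0.3533] [[-0.779 -0.176  0.602]
 [-0.136  0.984  0.112]
 [-0.612  0.005 -0.791]] [-0.6  0.2 -6.5] 0.018195054148457516
```

Emit:
play_rows --rows '[-0.5, 1.78, 0.39, -0.0262, 0, -0.0331, 0, -0.5, 1.78, 0.39, -0.0262, 0, -0.0331, 0, -0.5, 1.78, 0.39, -0.0262, 0, -0.0331, 0, -0.5, 1.78, 0.39, -0.0262, 0, -0.0331, 0, -0.5, 1.78, 0.39, -0.0262, 0, -0.0331, 0, -0.5, 1.78, 0.39, -0.0262, 0, -0.0331, 0, -0.5, 1.78, 0.39, -0.0262, 0, -0.0331, 0, -0.5, 1.78, 0.39, -0.0262, 0, -0.0331, 0, -0.5, 1.78, 0.39, -0.0262, 0, -0.0331, 0, -0.5, 1.78, 0.39, -0.0262, 0, -0.0331, 0, -0.5, 1.78, 0.39, -0.0262, 0, -0.0331, 0, -0.5, 1.78, 0.39, -0.0262, 0, -0.0331, 0]'

```text
time_s: 16.5
tool_pos: [0.4247, 0.1425, 0.3547]
eef_rot: [[-0.615, -0.632, 0.472], [-0.494, 0.775, 0.394], [-0.615, 0.009, -0.789]]
ft_force: [-0.3, 0.0, -7.2]
width: 0.0178
gripper_force: 79.9
```

```bash
python3 - <<'E'
from h import *
s=arm.state();print(s['time_s'],s['joints'].round(1),s['tool_pos'].round(4),s['eef_rot'].round(3),s['ft_force'].round(1),s['width'])
R=s['eef_rot']
# vessel axis relative: grasp line in tool frame; target: lower to foot ~.065 in place
p=s['tool_pos'];print("down15.5",delta(p-[0,0,.155]))
E
```

```text
16.5 [ 37.4 -22.7 -20.   -1.8 -54.8 -87.9] [0.4247 0.1425 0.3547] [[-0.615 -0.632  0.472]
 [-0.494  0.775  0.394]
 [-0.615  0.009 -0.789]] [-0.3  0.  -7.2] 0.017776228789592882
down15.5 [ 9.53 -0.13 12.22]
```

Emit:
play_rows --rows '[1.0, -0.01, 1.3, 0, 0, 0, 0, 1.4, -0.02, 1.8, 0, 0, 0, 0, 1.4, -0.02, 1.8, 0, 0, 0, 0, 1.4, -0.02, 1.8, 0, 0, 0, 0, 1.4, -0.02, 1.8, 0, 0, 0, 0, 1.4, -0.02, 1.8, 0, 0, 0, 0, 1.2, -0.02, 1.5, 0, 0, 0, 0, 0, 0, 0, 0, 0, 0, 0]'

```text
time_s: 17.3
tool_pos: [0.423, 0.1404, 0.2015]
eef_rot: [[-0.619, -0.63, 0.469], [-0.495, 0.777, 0.39], [-0.61, 0.01, -0.793]]
ft_force: [-0.7, -0.4, -8.3]
width: 0.0179
gripper_force: 79.9
```

```bash
cat > v.py <<'E'
from h import *
import sys
s=arm.state();print(s['time_s'],s['joints'].round(1),s['tool_pos'].round(4),s['ft_force'].round(1),s['width'])
t=s['tool_pos'];dz=t[2]-.1545+.012  # foot z
for n in("scene","side"):
    f=grab(n);P=cloud(f);hsv=cv2.cvtColor(f["pixels"],cv2.COLOR_RGB2HSV).astype(int);H,S=hsv[...,0],hsv[...,1]
    d=np.hypot(P[...,0]-t[0],P[...,1]-t[1]);C=np.linalg.inv(f["camera_from_world"])[:2,3]
    u=(C-t[:2])/np.linalg.norm(C-t[:2])
    b=(d<.06)&(abs(H-112)<14)&(S>110)
    q=P[b&(P[...,2]<dz+.08)]; 
    if len(q)>15:
        w=np.array([-u[1],u[0]]);e=q[:,:2]@w;a=np.percentile(q[:,:2]@u,97)
        print(n,"band",len(q),"axis",(w*(np.percentile(e,1)+np.percentile(e,99))/2+u*(a-.028)).round(4),"halfw",np.ptp(np.percentile(e,[1,99]))/2, "z",q[:,2].min().round(4),q[:,2].max().round(4))
    q=P[b&(P[...,2]>dz+.08)]
    if len(q)>15:
        e=q[:,:2]@w;a=np.percentile(q[:,:2]@u,97);print("  cap",len(q),"axis",(w*(np.percentile(e,1)+np.percentile(e,99))/2+u*(a-.032)).round(4),"halfw",np.ptp(np.percentile(e,[1,99]))/2,"ztop",np.percentile(q[:,2],98).round(4))
    try:
        L=lug(f,t[:2],dz+.104); print("  lug",L)
    except Exception as e: print("  nolug",e)
E
python3 v.py
```

```text
17.3 [ 37.3 -19.5 -40.   -2.9 -31.9 -86.5] [0.423  0.1404 0.2015] [-0.7 -0.4 -8.3] 0.017856385217790163
scene band 177 axis [0.4185 0.14  ] halfw 0.024488054450003585 z 0.0923 0.1281
  cap 189 axis [0.4175 0.1405] halfw 0.024227048514197644 ztop 0.1682
  lug (array([0.39286738, 0.1577805 ]), np.float64(150.0577750775911), np.float64(0.03478819808031211), ((398.38311767578125, 158.1632080078125), (22.956298828125, 28.096866607666016), 55.96571350097656), np.int64(42))
side band 148 axis [0.4196 0.1341] halfw 0.02668578184164208 z 0.0915 0.1297
  cap 198 axis [0.4218 0.1347] halfw 0.029024739661001275 ztop 0.1693
  lug (array([0.39711762, 0.1612919 ]), np.float64(141.12590062669818), np.float64(0.033261209882922166), ((399.4305114746094, 158.72903442382812), (26.00283432006836, 24.684951782226562), 81.28141784667969), np.int64(30))
```

Emit:
play_rows --rows '[-0.8, 0, 0.6, 0, 0, 0, 0, -1.2, 0, 0.9, 0, 0, 0, 0, -1.2, 0, 0.95, 0, 0, 0, 0, -1.2, 0, 0.9, 0, 0, 0, 0, -1.2, 0.01, 0.95, 0, 0, 0, 0, -1.2, 0.01, 0.9, 0, 0, 0, 0, -1.0, 0, 0.8, 0, 0, 0, 0, 0, 0, 0, 0, 0, 0, 0, 0, 0, 0, 0, 0, 0, 0]'

```text
time_s: 18.3
tool_pos: [0.5016, 0.2039, 0.2075]
eef_rot: [[-0.614, -0.63, 0.475], [-0.492, 0.776, 0.394], [-0.616, 0.008, -0.787]]
ft_force: [-1.4, -0.3, -7.1]
width: 0.018
gripper_force: 80.1
```

```bash
python3 v.py; python3 - <<'E'
from h import *
f=grab("scene");g=grab("side")
a=cv2.resize(f["pixels"][200:340,230:370,::-1],(400,400),interpolation=cv2.INTER_CUBIC);b=cv2.resize(g["pixels"][90:230,190:330,::-1],(400,400),interpolation=cv2.INTER_CUBIC)
cv2.imwrite("pics/i.png",np.hstack([a,b]))
E
```

```text
18.3 [ 37.9  -7.5 -31.5  -2.3 -27.9 -87.3] [0.5016 0.2039 0.2075] [-1.4 -0.3 -7.1] 0.018029169175182602
scene band 207 axis [0.4988 0.2022] halfw 0.026161693508935283 z 0.0971 0.1319
  cap 339 axis [0.4992 0.2011] halfw 0.028483249379337966 ztop 0.1744
  lug (array([0.47259696, 0.22089629]), np.float64(149.65489399423558), np.float64(0.03359254830291927), ((477.3475341796875, 220.79833984375), (22.492969512939453, 30.082029342651367), 56.08170700073242), np.int64(59))
side band 148 axis [0.4965 0.1972] halfw 0.02763349533964901 z 0.0945 0.1286
  cap 173 axis [0.4991 0.1989] halfw 0.02852931239611728 ztop 0.1732
  lug (array([0.47415202, 0.21939218]), np.float64(150.58712893236518), np.float64(0.031494814342557416), ((476.9446105957031, 217.64637756347656), (22.296306610107422, 25.54237937927246), 79.45303344726562), np.int64(26))
```

View pics/i.png

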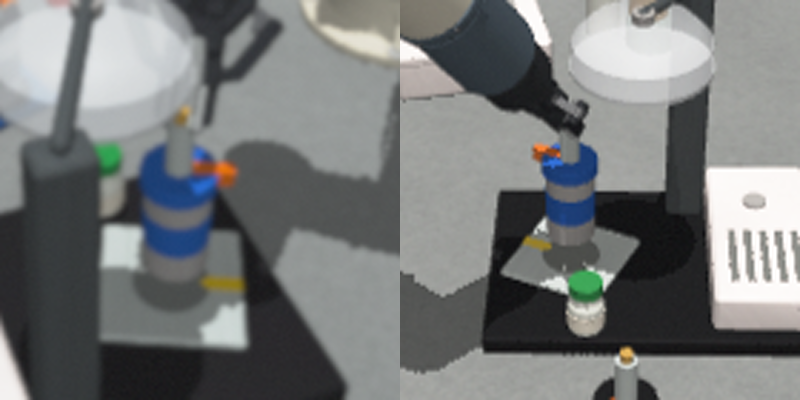

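Over the plate, lug and mark are parallel in both views: scene crop lug (215,170) above mark (225,284). I'm correcting about 2 mm and lowering.

Emit:
play_rows --rows '[0.4, 0.03, 0.4, 0, 0, 0, 0, 0.4, 0.03, 0.5, 0, 0, 0, 0, 0.4, 0.03, 0.5, 0, 0, 0, 0, 0.4, 0, 0.45, 0, 0, 0, 0, 0.2, 0, 0.25, 0, 0, 0, 0, 0, 0, 0, 0, 0, 0, 0, 0, 0, 0, 0, 0, 0, 0]'

```text
time_s: 19.2
tool_pos: [0.4999, 0.2039, 0.18]
eef_rot: [[-0.614, -0.63, 0.475], [-0.492, 0.776, 0.394], [-0.617, 0.008, -0.787]]
ft_force: [0.7, 0.7, -7.5]
width: 0.0178
gripper_force: 79.9
```

```bash
python3 v.py
```

```text
19.2 [ 38.1  -6.  -34.8  -2.4 -23.2 -87.3] [0.4999 0.2039 0.18  ] [ 0.7  0.7 -7.5] 0.01782526171421997
scene band 193 axis [0.4974 0.2043] halfw 0.025015590334131338 z 0.0719 0.1122
  cap 352 axis [0.4984 0.2005] halfw 0.029351355973380774 ztop 0.147
  lug (array([0.4713261 , 0.22129428]), np.float64(148.58939467688296), np.float64(0.0334326143651315), ((470.2100524902344, 220.5880584716797), (24.273595809936523, 32.118125915527344), 13.03587532043457), np.int64(65))
side band 133 axis [0.4981 0.1985] halfw 0.02626941872554936 z 0.0637 0.1037
  cap 179 axis [0.4988 0.199 ] halfw 0.02885241272368444 ztop 0.1462
  lug (array([0.47466062, 0.22202946]), np.float64(144.22199106303287), np.float64(0.03106010275266837), ((477.38922119140625, 223.06248474121094), (22.150545120239258, 26.294437408447266), 77.68192291259766), np.int64(25))
```

Emit:
play_rows --rows '[0.1, 0.03, 0.05, 0, 0, 0, 0, 0.1, 0.03, 0.05, 0, 0, 0, 0, 0.06, 0, 0.08, 0, 0, 0, 0, 0.06, 0, 0.08, 0, 0, 0, 0, 0, 0, 0, 0, 0, 0, 0]'

```text
time_s: 19.8
tool_pos: [0.4986, 0.2038, 0.1758]
eef_rot: [[-0.614, -0.63, 0.475], [-0.492, 0.776, 0.394], [-0.617, 0.008, -0.787]]
ft_force: [0.3, -0.3, -7.1]
width: 0.0178
gripper_force: 79.9
```

Emit:
play_rows --rows '[0.06, 0, 0.08, 0, 0, 0, 0, 0.06, 0, 0.08, 0, 0, 0, 0, 0, 0, 0, 0, 0, 0, 0]'

```text
time_s: 20.1
tool_pos: [0.4997, 0.2046, 0.1757]
eef_rot: [[-0.612, -0.631, 0.477], [-0.491, 0.776, 0.395], [-0.62, 0.008, -0.785]]
ft_force: [-1.8, 0.4, 0.3]
width: 0.0181
gripper_force: 80.6
```

Emit:
play_rows --rows '[0, 0, 0, 0, 0, 0, 0.6, 0, 0, 0, 0, 0, 0, 0.6, 0, 0, 0, 0, 0, 0, 0.6, 0, 0, 0, 0, 0, 0, 0.6]'

```text
time_s: 20.5
tool_pos: [0.499, 0.2039, 0.1744]
eef_rot: [[-0.614, -0.63, 0.476], [-0.492, 0.776, 0.394], [-0.618, 0.008, -0.786]]
ft_force: [-0.4, -0.1, -0.0]
width: 0.0512
gripper_force: 0.0
```

Emit:
play_rows --rows '[0, 0, -1, 0, 0, 0, 0.6, 0, 0, -2, 0, 0, 0, 0.6, 0, 0, -2, 0, 0, 0, 0.6, 0, 0, -3, 0, 0, 0, 0.6, 0, 0, -3, 0, 0, 0, 0.6, 0, 0, -3, 0, 0, 0, 0.6, 0, 0, 0, 0, 0, 0, 0.6, 0, 0, 0, 0, 0, 0, 0.6]'

```text
time_s: 21.3
tool_pos: [0.4319, 0.1485, 0.2853]
eef_rot: [[-0.613, -0.63, 0.476], [-0.491, 0.776, 0.395], [-0.619, 0.008, -0.786]]
ft_force: [0.3, -0.6, -0.7]
width: 0.051
gripper_force: 0.0
```

```bash
sed 's/^t=s.*/t=np.array([.497,.2005,.1755]);dz=.033/' v.py > v2.py; python3 v2.py; python3 - <<'E'
from h import *
f=grab("scene");g=grab("side")
a=cv2.resize(f["pixels"][200:340,230:370,::-1],(400,400),interpolation=cv2.INTER_CUBIC);b=cv2.resize(g["pixels"][90:230,190:330,::-1],(400,400),interpolation=cv2.INTER_CUBIC)
cv2.imwrite("pics/j.png",np.hstack([a,b]))
E
```

```text
21.3 [ 37.7 -21.3 -29.4  -1.8 -43.7 -87.9] [0.4319 0.1485 0.2853] [ 0.3 -0.6 -0.7] 0.050999751764701826
scene band 179 axis [0.4966 0.2035] halfw 0.023024484330603792 z 0.0669 0.0988
  cap 359 axis [0.4973 0.2019] halfw 0.030035221679603902 ztop 0.1426
  lug (array([0.47027771, 0.22174793]), np.float64(141.5104259620943), np.float64(0.03414023558802667), ((475.3311462402344, 222.1082000732422), (22.270286560058594, 30.795061111450195), 56.12312316894531), np.int64(60))
side band 130 axis [0.4953 0.1989] halfw 0.025660440704025067 z 0.0617 0.0988
  cap 180 axis [0.4961 0.2017] halfw 0.02900079260812244 ztop 0.1418
  lug (array([0.47140492, 0.22137741]), np.float64(140.7965327133471), np.float64(0.033029899398604026), ((473.74700927734375, 222.0109405517578), (27.721248626708984, 25.890287399291992), 79.54010009765625), np.int64(28))
```

View pics/j.png

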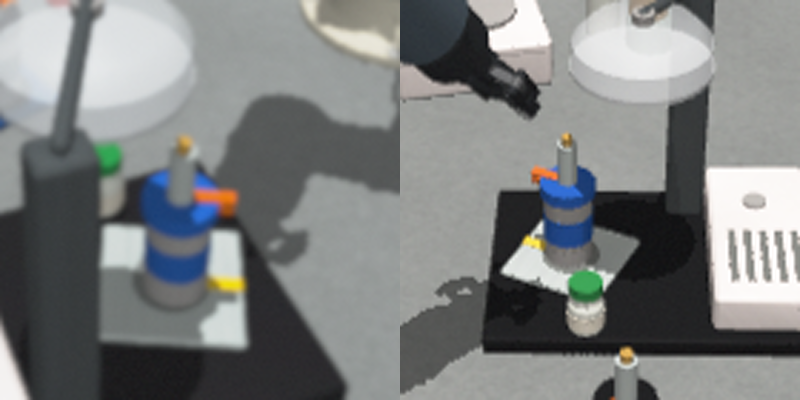

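The vessel stands upright and released at about (0.4965, 0.201), against the plate centre at (0.4965, 0.200). The lug at (215,198) lies over the mark at (225,284), at about 141° against 142°. The gripper is well clear, so I'm handing in.

```bash
python3 -c "
from rig import arm
print(arm.hand_in())"
```

```text
the job is handed in; nothing more can be done
None
```

The job is handed in: the blue vessel stands upright and released on the load plate, by camera about 1 mm from the centre with its lug about 1° off the yellow mark; the hand-in call gave no verdict.

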